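# Demould the buff beaker

## Task

The upper halves of two plaster casting moulds have been taken off and each lower half still holds a dry clay beaker. Lift the pale buff (cream) beaker straight up out of its mould and stand it upright on the round plaster bat, wholly on the bat, setting it down without dropping it. Leave the pinkish red-clay beaker in its mould, and leave the moulds and the bat where they are.

Things in the scene. Friction and masses are not known exactly. Their poses are not given: they have to be found in the camera images.
- beaker_buff: the pale buff (cream) clay beaker to take out: round, hollow, open-topped, no handle; 79 mm tall, 64 mm across the rim, 65 mm at a slight belly 45 mm up, 56 mm at the foot, about 0.17 kg. Origin: centre of its underside; z up. It starts in its mould, foot 12 mm above the table, with its upper 36 mm free above the mould: grip it from above across the outside, any way round.
- mould_buff: the lower half of the plaster mould that holds the buff beaker: a round white block 120 mm across and 55 mm tall with a dark strap round it, loose on the table but heavy (1.4 kg). Its flat top has one round tapered cavity, 69 mm across at the mouth, 61 mm across at its floor, 43 mm deep (floor 12 mm above the table); the beaker stands in it with about 2 mm play all round. Origin: centre of its underside; z up.
- beaker_red: the other beaker, pinkish red clay, 85 mm tall and 69 mm across the rim, standing in a mould of the same look; it must stay there. Which of the two moulds is to the left changes. Origin: centre of its underside; z up.
- bat: the round flat plaster bat (drying disc), 200 mm across and 20 mm thick, lying on the table, loose, 0.95 kg. Origin: centre of its underside; z up; its flat top is 20 mm above the origin.
Not all that is in view belongs to the job. What is shaped like the beaker_red but purple is not meant.

How it is judged:
By the outcome, as a careful person would: the job done as asked, in the order asked, and still so for the second after the job is handed in, with the robot touching nothing.
It also fails if it takes over 42 s, if anything falls off the work surface, if the arm or the gripper's body presses on something with over 40 N, if the wrist force passes 120 N, or if a joint passes its speed limit or range.

## Robot

A 6-joint arm with a two-finger parallel gripper is mounted at the origin on a cart in front of the work surface, level with it; the furniture and walls round the work are solid. World frame = base frame: x ahead of the robot, y to its left, z up, the work surface at z = 0. Lengths are in m, angles in degrees, forces in N, time in s.
With the tool pointing down it reaches from about 0.375 to 0.9 m from the base axis. Payload 3.1 kg.
Tool frame: the origin (TCP) lies at the very end of the fingers, on their centre line; the grasp point (between the pads) lies bot.grip_point_offset behind it (bot.grip_point_offset is the distance from the TCP to the grasp point, in m); z points along the fingers, y is the line along which they close (so a half turn about z gives the same grasp; the last joint's range is limited). The gripper opens to 87 mm and grips with 3 to 60 N. Pads are 19 mm wide; open, the fingers measure 117 mm over their backs; the gripper's body (75 mm by 190 mm) begins 51 mm behind the grasp point.
Start: joints at [62.596, 30.224, 82.088, -0, 67.689, -10.227], TCP at [0.185, 0.597, 0.223] pointing down, gripper open.
Joint ranges: [-176.69, 176.69], [-43.24, 126.21], [12.49, 139.97], [-82, 262], [0, 151.66], [-163.58, 163.58]. Speed limits (degrees/s): [159.86, 159.86, 180, 180, 180, 180].

## Interface

Orientations are given as a 3x3 rotation matrix whose columns are the frame's x, y, z axes.
In Python, from rig import bot, viewer, ticket gives the robot as it stands.
- The arm moves only by the tool servo_tool, never from a script. Its argument "targets" is a list of rows, each an object with "offset": the shift along the tool's x, y, z in m, a list of three; "dr": the turn, a rotation vector about the tool's x, y, z in degrees, a list of three. In form: [{"offset": [x, y, z], "dr": [ax, ay, az]}, ...]. A call has 1 to 20 rows; each row is the pose to reach, as a shift and turn from the pose commanded when the call began, along the tool's axes at that moment; what a row does not reach only later rows make up. A row lasts 1/12 s, in which the tool goes at most 41.7 mm and 7.16 degrees, less where a joint would pass 70% of its speed; a pose out of reach is approached as far as the arm can. A call with a gripper value outside its range is refused whole. "gripper" is the gripper command: -1 is fully open, 1 is shut, values between are in proportion, set as the call begins (left out, the last holds). The fingers move at their own pace and stop on an object; the grip force is fixed at half the most. Time passes only in rows, so rows that repeat a pose let the fingers close. It gives the time, the measured TCP pose, the force, the opening and the grip force at its end, in the units of the state.
- bot.read_state(): the state, without advancing time (a new reading comes with each control period).
- viewer.capture(name): name is "scene" or "side" or "wrist"; returns a dict with "color" (384x512x3 uint8, red, green, blue), "camera_matrix" (3x3 intrinsics, pixels), "R" (3x3) and "t" (3): a world point X has camera coordinates R X + t. Camera axes: x right, y down, z forward; pixel columns grow to the right and rows downward; lengths in m; the calibration is good to about 2 mm. A picture is of the moment at which its call begins. There is no depth.
- ticket.hand_in(): hands the job in; it is judged then, once.
The state is a dict: "time_s": time; "joint_positions": joint angles; "qvel": joint speeds; "tau": joint torques, N m; "position": TCP position; "tcp_rot": TCP orientation; "force": force on the tool from outside, world axes, zero at the start; "moment": the same for the moment, N m; "opening": opening from 0.0 (shut) to 1.0 (fully open); "grasp_force": force on a finger pad.
Only numpy, scipy, OpenCV 4.12 (cv2) and the standard library are available. Lean on these libraries where they do the work, as an engineer would, in place of code of your own. Each camera call takes 0.05 s, during which the arm holds its last target. There are 200 camera calls.

## Working session

There is one attempt and no reset: what is moved stays moved. The work goes in short steps, Python scripts to look and compute and a tool call to move; the robot and the scene stay as the last step left them, time stands still between calls to the robot, and variables do not carry over. Pictures are saved under pics/ and viewed, at most 10 in all, crops included, and the job is handed in when it is done.

Besides the shell and the picture viewer there is one more tool, called after "Call:" by a JSON object that holds its "op" and its "data", one argument or row to a line. servo_tool: Moves the arm, as the interface text tells. Its arguments: {"type":"object","properties":{"targets":{"type":"array"},"gripper":{"type":"number"}},"required":["targets"]}

```bash
mkdir -p pics; cat > h.py <<'E'
import numpy as np, cv2
from rig import bot, viewer, ticket
def cap(n,f=None):
    c=viewer.capture(n)
    if f: cv2.imwrite('pics/'+f,c['color'][:,:,::-1])
    return c
def ray(c,u,v,z):
    R=np.array(c['R']);t=np.array(c['t']);K=np.array(c['camera_matrix'])
    o=-R.T@t; d=R.T@np.linalg.inv(K)@np.array([u,v,1.]); return o+d*(z-o[2])/d[2]
def proj(c,X):
    p=np.array(c['camera_matrix'])@(np.array(c['R'])@np.array(X)+np.array(c['t'])); return p[:2]/p[2]
E
python3 - <<'E'
from h import *
cap('scene','a.png');cap('side','b.png')
s=bot.read_state();print(s['position'],np.round(s['tcp_rot'],3),bot.grip_point_offset,s['time_s'])
E
```

```text
[0.18422023 0.59653704 0.22168336] [[-0.955  0.295 -0.001]
 [ 0.295  0.955 -0.002]
 [ 0.    -0.002 -1.   ]] 0.0187 0.1
```

View pics/a.png

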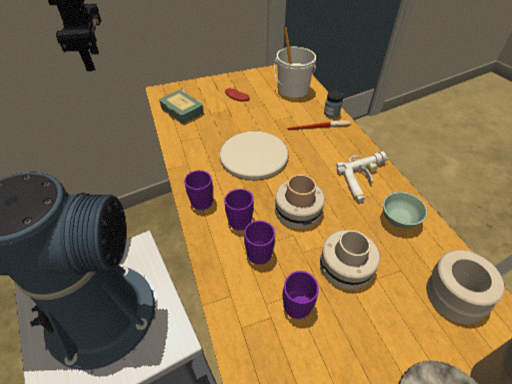

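View pics/b.png

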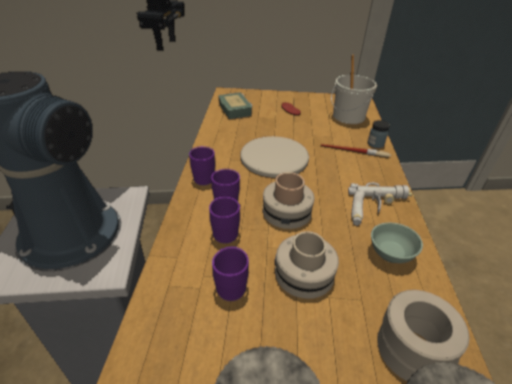

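The scene view shows a cream beaker at about (353,245) and a pinkish one at (302,190). The bat is at (254,155), and four purple beakers stand between the robot and the moulds. The side view agrees: cream (309,250), pink (290,190), bat (274,155). I'll zoom in and measure next.

```bash
python3 - <<'E'
from h import *
out=[]
for n,box,bb in (('scene',(315,225,70,70),(210,122,90,65)),('side',(270,227,75,75),(230,128,90,55))):
    c=cap(n); im=c['color']
    x,y,w,h=box; out.append(cv2.resize(im[y:y+h,x:x+w,::-1],(390,390),interpolation=cv2.INTER_CUBIC))
    x,y,w,h=bb; hsv=cv2.cvtColor(im,cv2.COLOR_RGB2HSV)[y:y+h,x:x+w]
    m=((hsv[...,1]<70)&(hsv[...,2]>130)).astype('uint8')
    k,l,st,ce=cv2.connectedComponentsWithStats(m); i=1+st[1:,4].argmax()
    cn=max(cv2.findContours((l==i).astype('uint8'),0,1)[0],key=len)
    hull=cv2.convexHull(cn)[:,0]+[x,y]
    # upper part: top rim; cast all to z=.02 
    P=np.array([ray(c,u,v,.02)[:2] for u,v in cn[:,0]+[x,y]])
    print(n,'bat',st[i],P.min(0),P.max(0),cv2.minEnclosingCircle(P.astype('float32')))
    for q in ((353,245),(302,190),(345,262)) if n=='scene' else ((309,255),(290,190)): print(im[q[1],q[0]])
    print('approx rim', ray(c,*((353,238) if n=='scene' else (309,241)),.091))
    print('cam',-np.array(c['R']).T@c['t'])
cv2.imwrite('pics/c.png',np.hstack(out))
E
```

```text
scene bat [  10   10   68   45 2405] [0.39528832 0.16428446] [0.58938042 0.35698715] ((0.4929685890674591, 0.2615724205970764), 0.09809651970863342)
[110  98  77]
[112  89  65]
[94 85 66]
approx rim [ 0.50298721 -0.14311068  0.091     ]
cam [ 0.12888199 -0.40470747  0.67538695]
side bat [  11    9   67   38 1937] [0.40128821 0.16032189] [0.59324456 0.35376826] ((0.49829739332199097, 0.25685083866119385), 0.09771222621202469)
[149 136 115]
[135 107  85]
approx rim [ 0.50191964 -0.14849302  0.091     ]
cam [ 0.34437053 -0.58685993  0.57442433]
```

View pics/c.png

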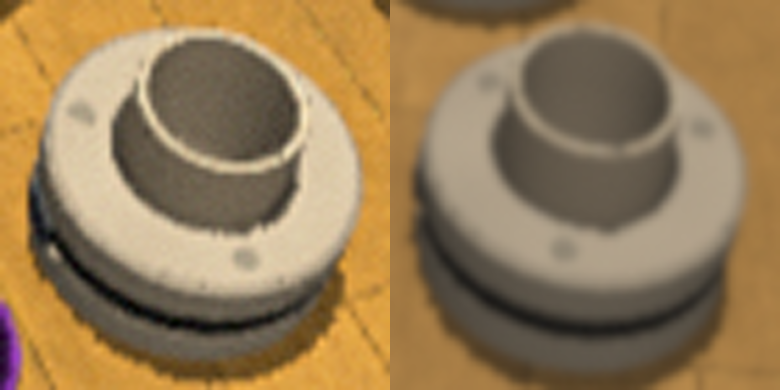

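The crop shows the rim ellipse centred near (354.5,243.2) in the scene view and (308.8,243.5) in the side view, and this beaker is the cream one.

```bash
python3 - <<'E'
from h import *
a=cap('scene');b=cap('side')
p=ray(a,354.5,243.2,.091);q=ray(b,308.8,243.5,.091);print(p,q, 'red',ray(a,303,184,.097))
s=bot.read_state();R=np.array(s['tcp_rot']);t=(p+q)/2;t[2]=.2
print(R.T@(t-s['position']))
E
```

```text
[ 0.49732513 -0.15460225  0.091     ] [ 0.50019288 -0.15465276  0.091     ] red [0.49667599 0.02989267 0.097     ]
[-0.52225135 -0.62515294  0.02260654]
```

Call:
{"op": "servo_tool", "data": {
  "targets": [
    {"offset": [-0.04, -0.048, 0], "dr": [0, 0, 0]},
    {"offset": [-0.07, -0.084, 0], "dr": [0, 0, 0]},
    {"offset": [-0.1, -0.12, 0], "dr": [0, 0, 0]},
    {"offset": [-0.13, -0.156, 0], "dr": [0, 0, 0]},
    {"offset": [-0.16, -0.192, 0], "dr": [0, 0, 0]},
    {"offset": [-0.19, -0.228, 0], "dr": [0, 0, 0]},
    {"offset": [-0.22, -0.264, 0], "dr": [0, 0, 0]},
    {"offset": [-0.25, -0.3, 0], "dr": [0, 0, 0]},
    {"offset": [-0.28, -0.336, 0], "dr": [0, 0, 0]},
    {"offset": [-0.31, -0.372, 0], "dr": [0, 0, 0]},
    {"offset": [-0.34, -0.408, 0], "dr": [0, 0, 0]},
    {"offset": [-0.37, -0.444, 0], "dr": [0, 0, 0]},
    {"offset": [-0.4, -0.48, 0], "dr": [0, 0, 0]},
    {"offset": [-0.42, -0.504, 0], "dr": [0, 0, 0]},
    {"offset": [-0.44, -0.528, 0], "dr": [0, 0, 0]},
    {"offset": [-0.46, -0.552, 0], "dr": [0, 0, 0]},
    {"offset": [-0.48, -0.576, 0], "dr": [0, 0, 0]},
    {"offset": [-0.5, -0.6, 0.01], "dr": [0, 0, 0]},
    {"offset": [-0.522, -0.625, 0.02], "dr": [0, 0, 0]},
    {"offset": [-0.522, -0.625, 0.02], "dr": [0, 0, 0]}
  ],
  "gripper": -1
}}

```text
time_s: 1.97
position: [0.5007, -0.1588, 0.2024]
tcp_rot: [[-0.955, 0.298, 0.003], [0.298, 0.955, -0.003], [-0.003, -0.002, -1.0]]
force: [0.5, 0.4, 0.0]
opening: 0.996
grasp_force: 0.0
```

```bash
python3 - <<'E'
from h import *
c=cap('wrist','d.png');s=bot.read_state()
print(s['position'],np.round(s['tcp_rot'],3),s['joint_positions'],s['time_s'],s['force'])
print(proj(c,[.499,-.1546,.091]))
E
```

```text
[ 0.50242602 -0.16189572  0.2016753 ] [[-0.954  0.299  0.004]
 [ 0.299  0.954 -0.005]
 [-0.006 -0.003 -1.   ]] [ -29.92483722   24.23541763   97.53636428   -0.14837566   57.86932689
 -102.43502843] 2.0167 [ 1.93830217 -2.2967584  -0.06571893]
[257.13173808 187.09238847]
```

View pics/d.png

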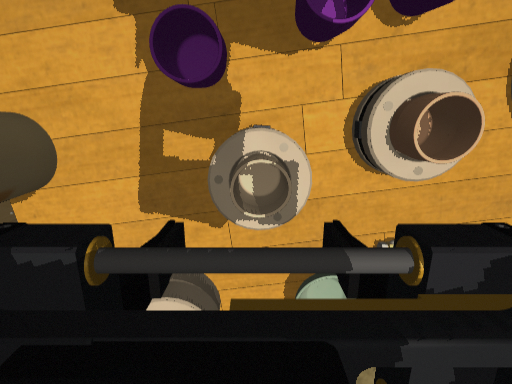

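The wrist view has the beaker's rim at about (261,184), with the mould round it centred on (260,178). The red beaker is off to the right at (449,128). I'll let the arm settle and measure the rim again.

Call:
{"op": "servo_tool", "data": {
  "targets": [
    {"offset": [0, 0, 0], "dr": [0, 0, 0]},
    {"offset": [0, 0, 0], "dr": [0, 0, 0]},
    {"offset": [0, 0, 0], "dr": [0, 0, 0]},
    {"offset": [0, 0, 0], "dr": [0, 0, 0]}
  ]
}}

```text
time_s: 2.35
position: [0.498, -0.1526, 0.2028]
tcp_rot: [[-0.956, 0.294, -0.0], [0.294, 0.956, 0.0], [0.001, 0.0, -1.0]]
force: [0.9, 0.2, -0.4]
opening: 1.001
grasp_force: 0.0
```

```bash
python3 - <<'E'
from h import *
c=cap('wrist');s=bot.read_state()
print(s['position'],np.round(s['tcp_rot'],3),s['time_s'],s['qvel'])
im=c['color'][:,:,::-1].copy()
# overlay the predicted rim circle and mould top circle
th=np.linspace(0,2*np.pi,73)
S=4;x,y,w,h=190,110,140,125
big=cv2.resize(im[y:y+h,x:x+w],None,fx=S,fy=S,interpolation=cv2.INTER_CUBIC)
for r,z,col in ((.032,.091,(0,0,255)),(.06,.055,(0,255,0))):
    for a in th:
        u=proj(c,[.499+r*np.cos(a),-.1546+r*np.sin(a),z]); cv2.circle(big,tuple(((u-[x,y]+.5)*S).astype(int).tolist()),1,col,-1)
print(proj(c,[.499,-.1546,.091]),proj(c,[.509,-.1546,.091]),proj(c,[.499,-.1446,.091]))
cv2.imwrite('pics/e.png',big)
E
```

```text
[ 0.49822642 -0.15272813  0.20293572] [[-0.956  0.294 -0.   ]
 [ 0.294  0.956  0.   ]
 [ 0.     0.    -1.   ]] 2.4 [ 0.01909413 -0.04277006 -0.24458728 -0.08841137 -0.15214586 -0.18213137]
[251.92051958 191.5245244 ] [254.79438184 200.52397473] [261.32754894 188.72420427]
```

View pics/e.png

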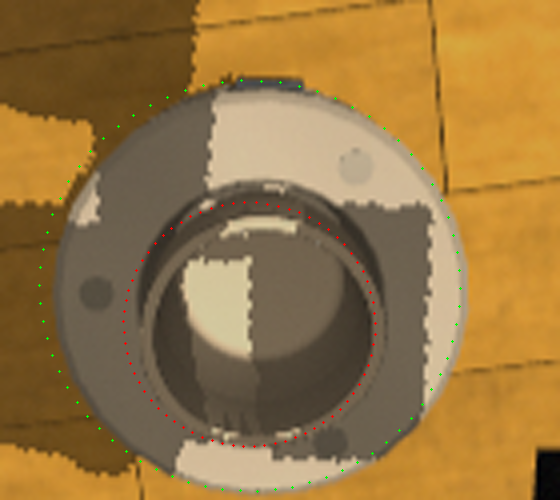

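In the close view the rim lies about 3.5 px right of the prediction, so wrist and fixed cameras differ by roughly 3 mm in y. I'll use the mean, descend partway, and check how centred it is between the fingers.

Call:
{"op": "servo_tool", "data": {
  "targets": [
    {"offset": [0, 0, 0.025], "dr": [0, 0, 0]},
    {"offset": [-0.001, 0, 0.05], "dr": [0, 0, 0]},
    {"offset": [-0.001, 0, 0.075], "dr": [0, 0, 0]},
    {"offset": [-0.001, 0, 0.095], "dr": [0, 0, 0]},
    {"offset": [-0.001, 0, 0.1], "dr": [0, 0, 0]},
    {"offset": [-0.001, 0, 0.1], "dr": [0, 0, 0]},
    {"offset": [-0.001, 0, 0.1], "dr": [0, 0, 0]},
    {"offset": [-0.001, 0, 0.1], "dr": [0, 0, 0]}
  ]
}}

```text
time_s: 3.07
position: [0.5006, -0.1547, 0.1039]
tcp_rot: [[-0.956, 0.295, 0.002], [0.295, 0.956, -0.001], [-0.003, -0.001, -1.0]]
force: [0.7, 0.2, -0.2]
opening: 1.0
grasp_force: 0.0
```

```bash
python3 - <<'E'
from h import *
c=cap('wrist','f.png');s=bot.read_state()
p=np.array(s['position']);R=np.array(s['tcp_rot']);print(p,s['time_s'])
q=p.copy();q[2]=.091
for d in (0,.032,-.032,.0435,-.0435): print(d,proj(c,q+R[:,1]*d))
print('axis x',proj(c,q+R[:,0]*.01))
E
```

```text
[ 0.5006761  -0.15480209  0.10401837] 3.1167
0 [253.41551395 226.63918962]
0.032 [300.82323443 226.6371585 ]
-0.032 [205.99950362 226.64122111]
0.0435 [317.8583595  226.63642864]
-0.0435 [188.95734959 226.64195126]
axis x [253.41681648 212.60096334]
```

View pics/f.png

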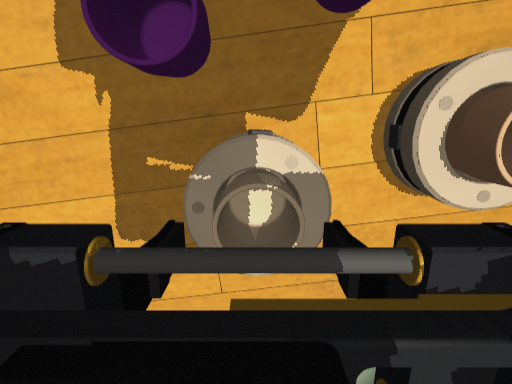

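The rim spans u = 212 to 306 (centre 259), while the gripper axis is at 253.5. The fingers therefore need about +3.5 mm along tool y, and fore-aft is already centred.

Call:
{"op": "servo_tool", "data": {
  "targets": [
    {"offset": [0, 0.0035, 0], "dr": [0, 0, 0]},
    {"offset": [0, 0.0035, 0.012], "dr": [0, 0, 0]},
    {"offset": [0, 0.0035, 0.024], "dr": [0, 0, 0]},
    {"offset": [0, 0.0035, 0.034], "dr": [0, 0, 0]},
    {"offset": [0, 0.0035, 0.04], "dr": [0, 0, 0]},
    {"offset": [0, 0.0035, 0.042], "dr": [0, 0, 0]},
    {"offset": [0, 0.0035, 0.042], "dr": [0, 0, 0]},
    {"offset": [0, 0.0035, 0.042], "dr": [0, 0, 0]},
    {"offset": [0, 0.0035, 0.042], "dr": [0, 0, 0]}
  ]
}}

```text
time_s: 3.87
position: [0.501, -0.1513, 0.061]
tcp_rot: [[-0.955, 0.295, 0.001], [0.295, 0.955, -0.0], [-0.001, -0.0, -1.0]]
force: [0.6, -0.6, -0.1]
opening: 0.997
grasp_force: 0.0
```

```bash
python3 - <<'E'
from h import *
c=cap('wrist','g.png');cap('side');s=bot.read_state()
p=np.array(s['position']);R=np.array(s['tcp_rot']);print(p,s['time_s'],s['force'])
q=p.copy();q[2]=.091
for d in (0,.032,-.032): print(d,proj(c,q+R[:,1]*d))
E
```

```text
[ 0.50098153 -0.15131168  0.06101084] 3.9667 [-1.00235511 -0.36946307 -0.1070056 ]
0 [253.61035064 257.15488191]
0.032 [314.40033499 257.13809354]
-0.032 [192.80914289 257.17167337]
```

View pics/g.png

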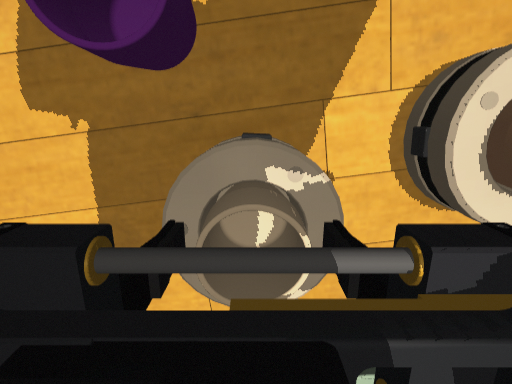

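The rim now spans about 195 to 312, centred on 253.5, so it sits midway between the fingers. Closing.

Call:
{"op": "servo_tool", "data": {
  "targets": [
    {"offset": [0, 0, 0], "dr": [0, 0, 0]},
    {"offset": [0, 0, 0], "dr": [0, 0, 0]},
    {"offset": [0, 0, 0], "dr": [0, 0, 0]},
    {"offset": [0, 0, 0], "dr": [0, 0, 0]},
    {"offset": [0, 0, 0], "dr": [0, 0, 0]},
    {"offset": [0, 0, 0], "dr": [0, 0, 0]},
    {"offset": [0, 0, 0], "dr": [0, 0, 0]},
    {"offset": [0, 0, 0], "dr": [0, 0, 0]}
  ],
  "gripper": 1
}}

```text
time_s: 4.63
position: [0.5006, -0.1512, 0.0606]
tcp_rot: [[-0.955, 0.295, -0.0], [0.295, 0.955, -0.0], [0.0, -0.0, -1.0]]
force: [-1.1, -0.8, 0.2]
opening: 0.713
grasp_force: 29.9
```

Call:
{"op": "servo_tool", "data": {
  "targets": [
    {"offset": [0, 0, -0.004], "dr": [0, 0, 0]},
    {"offset": [0, 0, -0.01], "dr": [0, 0, 0]},
    {"offset": [0, 0, -0.018], "dr": [0, 0, 0]},
    {"offset": [0, 0, -0.026], "dr": [0, 0, 0]},
    {"offset": [0, 0, -0.034], "dr": [0, 0, 0]},
    {"offset": [0, 0, -0.042], "dr": [0, 0, 0]},
    {"offset": [0, 0, -0.05], "dr": [0, 0, 0]},
    {"offset": [0, 0, -0.062], "dr": [0, 0, 0]},
    {"offset": [0, 0, -0.076], "dr": [0, 0, 0]},
    {"offset": [0, 0, -0.09], "dr": [0, 0, 0]},
    {"offset": [0, 0, -0.105], "dr": [0, 0, 0]},
    {"offset": [0, 0, -0.118], "dr": [0, 0, 0]},
    {"offset": [0, 0, -0.126], "dr": [0, 0, 0]},
    {"offset": [0, 0, -0.13], "dr": [0, 0, 0]},
    {"offset": [0, 0, -0.13], "dr": [0, 0, 0]}
  ]
}}

```text
time_s: 5.88
position: [0.5011, -0.1513, 0.1916]
tcp_rot: [[-0.955, 0.295, 0.002], [0.295, 0.955, -0.001], [-0.002, -0.0, -1.0]]
force: [0.8, 0.8, -1.3]
opening: 0.712
grasp_force: 29.9
```

```bash
python3 - <<'E'
from h import *
c=cap('scene');d=cap('side');s=bot.read_state()
cv2.imwrite('pics/i.png',np.hstack([c['color'][100:340,200:440,::-1],d['color'][100:340,180:420,::-1]]))
R=np.array(s['tcp_rot']);print(s['position'],R.T@(np.array([.496,.259,.07])-s['position']),s['force'],s['time_s'])
E
```

```text
[ 0.5002647  -0.15092403  0.19023118] [0.12505961 0.39035236 0.12040171] [-1.12079832 -0.46827052 -1.63278071] 5.9833
```

View pics/i.png

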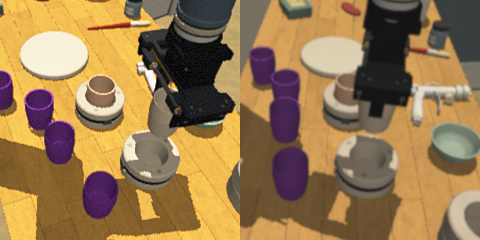

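The cream beaker hangs in the gripper, and its mould is empty and still in place. Next I carry it over to the bat.

Call:
{"op": "servo_tool", "data": {
  "targets": [
    {"offset": [0.003, 0.01, 0], "dr": [0, 0, 0]},
    {"offset": [0.01, 0.03, 0], "dr": [0, 0, 0]},
    {"offset": [0.018, 0.055, 0], "dr": [0, 0, 0]},
    {"offset": [0.026, 0.08, 0], "dr": [0, 0, 0]},
    {"offset": [0.034, 0.105, 0], "dr": [0, 0, 0]},
    {"offset": [0.042, 0.13, 0], "dr": [0, 0, 0]},
    {"offset": [0.05, 0.155, 0], "dr": [0, 0, 0]},
    {"offset": [0.058, 0.18, 0], "dr": [0, 0, 0]},
    {"offset": [0.066, 0.205, 0], "dr": [0, 0, 0]},
    {"offset": [0.074, 0.23, 0], "dr": [0, 0, 0]},
    {"offset": [0.082, 0.255, 0], "dr": [0, 0, 0]},
    {"offset": [0.09, 0.28, 0], "dr": [0, 0, 0]},
    {"offset": [0.098, 0.305, 0], "dr": [0, 0, 0]},
    {"offset": [0.106, 0.33, 0], "dr": [0, 0, 0]},
    {"offset": [0.114, 0.355, 0], "dr": [0, 0, 0]},
    {"offset": [0.12, 0.375, 0], "dr": [0, 0, 0]},
    {"offset": [0.124, 0.387, 0], "dr": [0, 0, 0]},
    {"offset": [0.125, 0.39, 0], "dr": [0, 0, 0]},
    {"offset": [0.125, 0.39, 0], "dr": [0, 0, 0]},
    {"offset": [0.125, 0.39, 0], "dr": [0, 0, 0]}
  ]
}}

```text
time_s: 7.65
position: [0.4959, 0.2577, 0.1901]
tcp_rot: [[-0.955, 0.295, -0.001], [0.295, 0.955, -0.001], [0.001, -0.001, -1.0]]
force: [-0.9, -0.1, -1.6]
opening: 0.719
grasp_force: 29.9
```

Call:
{"op": "servo_tool", "data": {
  "targets": [
    {"offset": [0, 0, 0.015], "dr": [0, 0, 0]},
    {"offset": [0, 0, 0.035], "dr": [0, 0, 0]},
    {"offset": [0, 0, 0.055], "dr": [0, 0, 0]},
    {"offset": [0, 0, 0.075], "dr": [0, 0, 0]},
    {"offset": [0, 0, 0.09], "dr": [0, 0, 0]},
    {"offset": [0, 0, 0.1], "dr": [0, 0, 0]},
    {"offset": [0, 0, 0.106], "dr": [0, 0, 0]},
    {"offset": [0, 0, 0.108], "dr": [0, 0, 0]},
    {"offset": [0, 0, 0.11], "dr": [0, 0, 0]},
    {"offset": [0, 0, 0.11], "dr": [0, 0, 0]},
    {"offset": [0, 0, 0.11], "dr": [0, 0, 0]},
    {"offset": [0, 0, 0.11], "dr": [0, 0, 0]}
  ]
}}

```text
time_s: 8.65
position: [0.4969, 0.2586, 0.0813]
tcp_rot: [[-0.955, 0.295, 0.002], [0.295, 0.955, 0.0], [-0.001, 0.001, -1.0]]
force: [-0.3, 0.3, -2.0]
opening: 0.712
grasp_force: 29.9
```

```bash
python3 - <<'E'
from h import *
c=cap('scene');d=cap('side');s=bot.read_state()
cv2.imwrite('pics/j.png',cv2.resize(np.hstack([c['color'][90:230,180:320,::-1],d['color'][90:230,200:340,::-1]]),None,fx=2.8,fy=2.8,interpolation=cv2.INTER_CUBIC))
print(s['position'],s['force'],s['time_s'])
E
```

```text
[0.49677399 0.25859228 0.08117358] [ 0.25472613 -0.69297046 -0.37754841] 8.75
```

View pics/j.png

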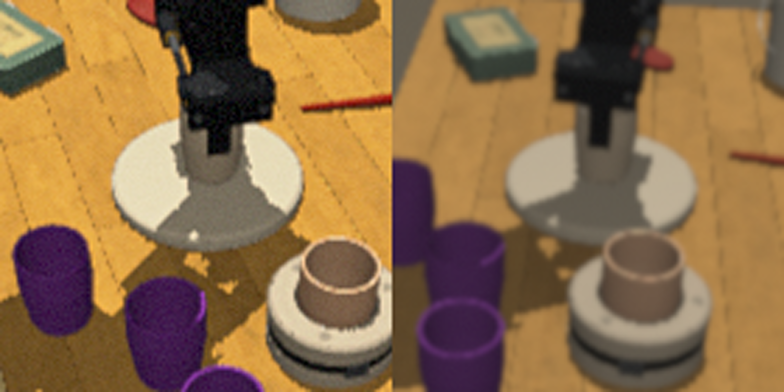

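The beaker hangs upright over the middle of the bat, with contact expected at a TCP height of about 0.069. I'll lower it slowly and watch the force.

Call:
{"op": "servo_tool", "data": {
  "targets": [
    {"offset": [0, 0, 0.003], "dr": [0, 0, 0]},
    {"offset": [0, 0, 0.006], "dr": [0, 0, 0]},
    {"offset": [0, 0, 0.008], "dr": [0, 0, 0]},
    {"offset": [0, 0, 0.009], "dr": [0, 0, 0]},
    {"offset": [0, 0, 0.01], "dr": [0, 0, 0]},
    {"offset": [0, 0, 0.01], "dr": [0, 0, 0]},
    {"offset": [0, 0, 0.01], "dr": [0, 0, 0]}
  ]
}}

```text
time_s: 9.33
position: [0.4964, 0.2584, 0.0704]
tcp_rot: [[-0.955, 0.295, -0.0], [0.295, 0.955, -0.0], [0.0, -0.0, -1.0]]
force: [1.1, -0.4, -2.1]
opening: 0.713
grasp_force: 29.9
```

Call:
{"op": "servo_tool", "data": {
  "targets": [
    {"offset": [0, 0, 0.0005], "dr": [0, 0, 0]},
    {"offset": [0, 0, 0.001], "dr": [0, 0, 0]},
    {"offset": [0, 0, 0.001], "dr": [0, 0, 0]},
    {"offset": [0, 0, 0.001], "dr": [0, 0, 0]}
  ]
}}

```text
time_s: 9.67
position: [0.4964, 0.2584, 0.0696]
tcp_rot: [[-0.955, 0.295, 0.0], [0.295, 0.955, 0.0], [-0.0, 0.0, -1.0]]
force: [-0.1, -0.3, -1.9]
opening: 0.717
grasp_force: 29.9
```

Call:
{"op": "servo_tool", "data": {
  "targets": [
    {"offset": [0, 0, 0.0005], "dr": [0, 0, 0]},
    {"offset": [0, 0, 0.001], "dr": [0, 0, 0]},
    {"offset": [0, 0, 0.001], "dr": [0, 0, 0]},
    {"offset": [0, 0, 0.001], "dr": [0, 0, 0]}
  ]
}}

```text
time_s: 10.0
position: [0.4964, 0.2584, 0.0685]
tcp_rot: [[-0.955, 0.295, -0.0], [0.295, 0.955, -0.0], [0.0, -0.0, -1.0]]
force: [0.6, 0.5, -1.7]
opening: 0.715
grasp_force: 29.9
```

Call:
{"op": "servo_tool", "data": {
  "targets": [
    {"offset": [0, 0, 0.0003], "dr": [0, 0, 0]},
    {"offset": [0, 0, 0.0006], "dr": [0, 0, 0]},
    {"offset": [0, 0, 0.0006], "dr": [0, 0, 0]},
    {"offset": [0, 0, 0.0006], "dr": [0, 0, 0]}
  ]
}}

```text
time_s: 10.33
position: [0.4965, 0.2584, 0.0682]
tcp_rot: [[-0.955, 0.295, 0.0], [0.295, 0.955, 0.0], [-0.0, 0.0, -1.0]]
force: [-0.7, -0.5, 2.1]
opening: 0.715
grasp_force: 29.9
```

The vertical force went from -1.7 N to +2.1 N, so the beaker is resting on the bat. Releasing.

Call:
{"op": "servo_tool", "data": {
  "targets": [
    {"offset": [0, 0, 0], "dr": [0, 0, 0]},
    {"offset": [0, 0, 0], "dr": [0, 0, 0]},
    {"offset": [0, 0, 0], "dr": [0, 0, 0]},
    {"offset": [0, 0, 0], "dr": [0, 0, 0]},
    {"offset": [0, 0, 0], "dr": [0, 0, 0]},
    {"offset": [0, 0, 0], "dr": [0, 0, 0]},
    {"offset": [0, 0, 0], "dr": [0, 0, 0]},
    {"offset": [0, 0, 0], "dr": [0, 0, 0]}
  ],
  "gripper": -1
}}

```text
time_s: 11.0
position: [0.4964, 0.2584, 0.0679]
tcp_rot: [[-0.955, 0.295, -0.0], [0.295, 0.955, -0.0], [0.0, -0.0, -1.0]]
force: [0.5, -0.7, -0.6]
opening: 0.992
grasp_force: 0.0
```

Call:
{"op": "servo_tool", "data": {
  "targets": [
    {"offset": [0, 0, -0.008], "dr": [0, 0, 0]},
    {"offset": [0, 0, -0.02], "dr": [0, 0, 0]},
    {"offset": [0, 0, -0.04], "dr": [0, 0, 0]},
    {"offset": [0, 0, -0.06], "dr": [0, 0, 0]},
    {"offset": [0, 0, -0.085], "dr": [0, 0, 0]},
    {"offset": [0, 0, -0.11], "dr": [0, 0, 0]},
    {"offset": [0, 0, -0.13], "dr": [0, 0, 0]},
    {"offset": [0, 0, -0.14], "dr": [0, 0, 0]},
    {"offset": [0, 0, -0.14], "dr": [0, 0, 0]},
    {"offset": [0, 0, -0.14], "dr": [0, 0, 0]}
  ]
}}

```text
time_s: 11.83
position: [0.4963, 0.2583, 0.2081]
tcp_rot: [[-0.955, 0.295, 0.001], [0.295, 0.955, 0.0], [-0.0, 0.0, -1.0]]
force: [-0.8, 0.8, -0.6]
opening: 0.999
grasp_force: 0.0
```

```bash
python3 - <<'E'
from h import *
c=cap('scene');d=cap('side')
cv2.imwrite('pics/k.png',cv2.resize(np.hstack([c['color'][80:300,180:390,::-1],d['color'][80:300,190:400,::-1]]),None,fx=1.9,fy=1.9,interpolation=cv2.INTER_CUBIC))
E
```

```text
(no output)
```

View pics/k.png

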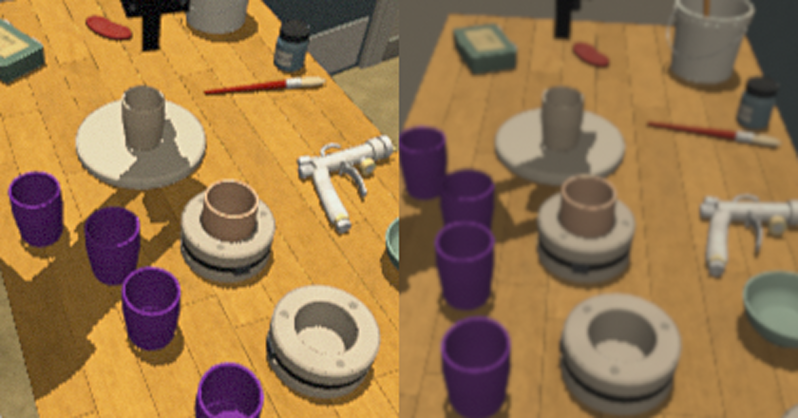

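The cream beaker stands upright in the middle of the bat, the red one is still in its mould, and the gripper is clear.

```bash
python3 -c "
from rig import ticket; print(ticket.hand_in())"
```

```text
the job is handed in; nothing more can be done
None
```

The buff beaker was lifted straight out of its mould and set upright on the middle of the bat without dropping it; the red beaker, moulds and bat show no visible movement, and the job was handed in at about 12 s.

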